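# Set a board up on two bearers for hole sawing

### The job

Set the plywood board up for hole sawing: put the wooden block in the middle of the yellow mat and the aluminium block in the middle of the blue mat, then lay the board flat and centred across the two blocks, its length along the line of the mats and its blue-painted end over the blue mat. Then stand the hole saw upright on the board, centred in the drawn ring. Leave the hex-key set and the pencil where they lie.

Things in the scene. Friction and masses are not known exactly. Their poses are not given: they have to be found in the camera images.
- mat_blue: Fixed blue anti-slip mat, 75 x 75 x 3 mm, lying on the bench. Origin: centre of its underside; z up; its sides run along its x and y. The two mats' centres are 115 mm apart and lie on one line along their common y axis (whichever of the two is on the left).
- mat_yellow: Fixed yellow anti-slip mat, 75 x 75 x 3 mm, lying on the bench 115 mm (centre to centre) from the blue one, turned the same way. Origin: centre of its underside; z up.
- wood_block: Loose brown wooden block, 44 (x) x 62 (y) x 44 (z) mm, about 0.07 kg. Origin: centre of its underside; z up at the start. Easily gripped from above across its 44 mm width (its x).
- alu_block: Loose bright aluminium block with rows of three dark drilled holes on top and on two sides, 44 (x) x 62 (y) x 44 (z) mm, about 0.3 kg. Origin: centre of its underside; z up at the start. Easily gripped from above across its 44 mm width (its x).
- board: Loose flat plywood board, 180 (x) x 60 (y) x 18 (z) mm, about 0.15 kg, with its last 30 mm at the +x end painted blue, and a thin black ring, 55 mm across, drawn round the centre of its top. Origin: centre of its underside; x along its length towards the blue end; z up. Grip it from above at its middle across the 60 mm width (its y).
- hole_saw: Loose black hole saw standing on its teeth: a cup about 50 mm in diameter and 42 mm high, with an upright steel shank 12 mm across rising from the middle of the cup to 82 mm; about 0.16 kg. Origin: centre of its underside; z up along the shank. Grip it by the shank, flats across its x or y.
- hex_keys: Bystander, loose: lime-green folding hex-key set, 39 (x) x 96 (y) x 30 (z) mm, lying on the bench. Origin: centre of its underside.
- pencil: Bystander, loose: flat red carpenter's pencil, 15 (x) x 171 (y) x 9 (z) mm, lying on the bench behind the mats. Origin: centre of its underside.
Things that resemble listed ones, but are neither listed nor needed, are in the scene too. Leave any pink or red look-alike of the alu_block alone.

How it is judged:
By the outcome, as a careful person would: the job done as asked, in the order asked, and still so for the second after the job is handed in, with the robot touching nothing.
It also fails if it takes over 102 s, if anything falls off the work surface, if the arm or the gripper's body presses on something with over 40 N, if the wrist force passes 120 N, or if a joint passes its speed limit or range.

### The arm

A 6-joint arm with a two-finger parallel gripper is mounted at the origin on a cart in front of the work surface, level with it; the furniture and walls round the work are solid. World frame = base frame: x ahead of the robot, y to its left, z up, the work surface at z = 0. Lengths are in m, angles in rad, forces in N, time in s.
With the tool pointing down it reaches from about 0.375 to 0.975 m from the base axis. Payload 3.8 kg.
Tool frame: the origin (TCP) lies on the centre line of the jaws, within the pads' length; the fingertips stand 8 mm ahead of it and the grasp point (between the pads) lies 11 mm behind it (finger_overhang is the distance from the TCP to the fingertips, in m); z points along the fingers, y is the line along which they close (so a half turn about z gives the same grasp; the last joint's range is limited). The gripper opens to 85 mm and grips with 20 to 120 N. Pads are 22 mm wide; open, the fingers measure 114 mm over their backs; the gripper's body (76 mm by 85 mm) begins 54 mm behind the grasp point. The pads swing forward as they close: fully open they stand 13 mm farther back than shut.
Start: joints at [-1.232, 0.264, 1.604, -0, 1.274, -0.037], TCP at [0.248, -0.628, 0.239] pointing down, gripper open.
Joint ranges: [-2.63, 2.63], [-0.94, 2.18], [0.31, 2.57], [-1.31, 4.45], [0, 2.66], [-2.55, 2.55]. Speed limits (rad/s): [2.57, 2.57, 3.14, 3.14, 3.14, 3.14].

### API

Orientations are given as [roll, pitch, yaw] about the fixed x, y, z axes, in that order (R = Rz(yaw) Ry(pitch) Rx(roll)).
In Python, from plant import read_state, read_camera, hand_in, spot_in, pinpoint, finger_overhang gives the robot as it stands.
- The arm moves only by the tool jog_arm, never from a script. Its argument "deltas" is a list of rows, each a list of 4 numbers: the shift along the tool's x, y, z in units of 30 mm (1.0 is 30 mm), then the turn about the tool's z in units of 6 degrees (1.0 is 6 degrees). A call has 1 to 5 rows; each row shifts and turns the commanded pose from where the row before left it, along the tool's axes as they then stand; what a row does not reach is not made up. A row lasts 1/8 s, in which the tool goes at most 62.5 mm and 10.7 degrees, less where a joint would pass 70% of its speed; a pose out of reach is approached as far as the arm can. A call with a number of a shift or a turn outside -1 to 1 is refused whole. A call with a gripper value outside its range is refused whole. "hand" is the closure, from -1 (fully open) to 1 (shut), set as the call begins (left out, the last holds). The fingers move at their own pace and stop on an object; "force" is the grip in N (left out, the last holds). Time passes only in rows, so rows that do not move let the fingers close. It gives the time, the measured TCP pose, the force, the opening and the grip force at its end, in the units of the state.
- read_state(): the state, without advancing time (a new reading comes with each control period).
- read_camera(name): name is "scene" or "top" or "wrist"; returns a dict with "img" (384x512x3 uint8, red, green, blue), "range_z" (384x512 float32, m along the optical axis (not along the pixel's ray), 0 where there is no reading), "camera_matrix" (3x3 intrinsics, pixels), "R" (3x3) and "t" (3): a world point X has camera coordinates R X + t; the wrist camera has in their place "mount" (4x4, takes a point from camera to tool coordinates, whose origin is the TCP and whose axes are the flange's). Camera axes: x right, y down, z forward; pixel columns grow to the right and rows downward; lengths in m; the calibration is good to about 2 mm. A picture is of the moment at which its call begins: read the wrist's pose just before it.
- hand_in(): hands the job in; it is judged then, once.
Trained networks look in the newest picture that a camera, given by its name, has taken for a name from the list of things; names that differ only in an ending like _2 or _b are one class to them, and where a whole thing is asked for, a point or a joint stands for the part that bears it (a point fixed in the world has none). Each returns a list of dicts, best first, with "score" (0 to 1); they miss things now and then, are a little off and sometimes report something else, mostly with a low value. They report only what shows in the picture. A call takes as long as a camera call. They do not tell look-alikes from the thing itself.
- spot_in(camera, target): "bbox" ([centre column, centre row, width, height] in pixels, round what is visible of it).
- pinpoint(camera, target): "xy" ([column, row] in pixels: a listed point, or the origin of a listed thing).
The state is a dict: "t": time; "joints": joint angles; "joint_velocities": joint speeds; "tau": joint torques, N m; "tcp_pos": TCP position; "ee_rot": TCP orientation; "ft_force": force on the tool from outside, world axes, zero at the start; "wrist_torque": the same for the moment, N m; "grip_width": finger opening in m; "grasp_force": force on a finger pad.
Only numpy, scipy, OpenCV 4.12 (cv2) and the standard library are available. Lean on these libraries where they do the work, as an engineer would, in place of code of your own. Each camera call takes 0.05 s, during which the arm holds its last target. There are 200 camera calls.

## Working session

There is one attempt and no reset: what is moved stays moved. The work goes in short steps, Python scripts to look and compute and a tool call to move; the robot and the scene stay as the last step left them, time stands still between calls to the robot, and variables do not carry over. Pictures are saved under pics/ and viewed, at most 14 in all, crops included, and the job is handed in when it is done.

Besides the shell and the picture viewer there is one more tool, called after "Request:" in YAML: its name, and indented under it one key for each argument. jog_arm: Moves the arm, as the interface text tells. Shifts and turns lie within -1 to 1; 1 stands for 30 mm of shift or 6 degrees of turn. Its arguments: {"type":"object","properties":{"deltas":{"type":"array"},"hand":{"type":"number"},"force":{"type":"number"}},"required":["deltas"]}

```bash
mkdir -p pics
cat > h.py <<'E'
import numpy as np, cv2
from plant import *
def w(c,u,v,z=None):
    K=c["camera_matrix"];d=np.linalg.inv(K)@[u,v,1]
    R=np.array(c["R"]);t=np.array(c["t"])
    if z is None:
        r=c["range_z"][int(round(v)),int(round(u))]; return R.T@(d*r-t)
    o=-R.T@t; q=R.T@d; return o+q*(z-o[2])/q[2]
def cloud(c):
    K=c["camera_matrix"];v,u=np.mgrid[:384,:512];r=c["range_z"]
    p=np.stack([(u-K[0,2])/K[0,0]*r,(v-K[1,2])/K[1,1]*r,r],-1)
    return (p-np.array(c["t"]))@np.array(c["R"])
E
python3 - <<'E'
from h import *
s=read_state();print(s["tcp_pos"],s["ee_rot"],finger_overhang)
for n in["top","scene"]:
    c=read_camera(n);cv2.imwrite(f"pics/{n}0.png",cv2.resize(c["img"][...,::-1],(800,600),interpolation=cv2.INTER_CUBIC))
    print(n,(-np.array(c["R"]).T@c["t"]).round(3))
    for o in["mat_blue","mat_yellow","wood_block","alu_block","board","hole_saw","hex_keys","pencil"]:
        for f in spot_in(n,o)[:3]:
            b=f["bbox"];print(o,"box",np.round(b),round(f["score"],2),w(c,b[0],b[1]).round(3))
        for f in pinpoint(n,o)[:3]:
            print(o,"pt",np.round(f["xy"]),round(f["score"],2),w(c,*f["xy"],0).round(3))
E
```

```text
[ 0.24748838 -0.62720822  0.23792929] [-3.13929724e+00 -9.09485810e-05  3.75780936e-01] 0.008
top [ 0.486 -0.015  1.109]
mat_blue box [242. 200.  19.  23.] 0.67 [0.563 0.017 0.003]
mat_blue box [159. 181.  22.  20.] 0.42 [0.611 0.267 0.045]
mat_blue box [235. 242.  33.  15.] 0.34 [0.432 0.033 0.021]
mat_blue pt [246. 202.] 0.9 [0.556 0.004 0.   ]
mat_yellow box [280. 199.  26.  25.] 0.85 [ 0.571 -0.103  0.002]
mat_yellow pt [278. 197.] 0.69 [ 0.575 -0.097  0.   ]
wood_block box [161. 182.  25.  23.] 0.8 [0.606 0.261 0.045]
wood_block pt [158. 180.] 0.72 [0.619 0.284 0.   ]
alu_block box [358. 187.  26.  24.] 0.9 [ 0.612 -0.336  0.045]
alu_block box [328. 148.  26.  21.] 0.63 [ 0.729 -0.245  0.043]
alu_block box [325. 190.  26.  17.] 0.57 [ 0.6   -0.236  0.044]
alu_block pt [326. 149.] 0.93 [ 0.736 -0.246  0.   ]
alu_block pt [355. 185.] 0.87 [ 0.623 -0.342  0.   ]
alu_block pt [320. 186.] 0.76 [ 0.615 -0.231  0.   ]
board box [150. 236.  37.  63.] 0.64 [0.444 0.293 0.018]
board pt [151. 236.] 0.88 [0.443 0.296 0.   ]
hole_saw box [339. 242.  19.  15.] 0.62 [ 0.445 -0.277  0.061]
hole
[... 976 characters left out ...]
.  27.  25.] 0.69 [ 0.598 -0.211  0.044]
alu_block pt [302. 141.] 0.68 [ 0.605 -0.345  0.   ]
alu_block pt [250. 147.] 0.68 [ 0.732 -0.246  0.   ]
alu_block pt [287. 156.] 0.66 [ 0.611 -0.244  0.   ]
board box [260. 314. 102.  76.] 0.91 [0.44  0.305 0.019]
board pt [259. 315.] 0.65 [ 0.447  0.295 -0.   ]
hole_saw box [349. 152.  20.  28.] 0.77 [ 0.439 -0.262  0.043]
hole_saw pt [346. 162.] 0.96 [ 0.447 -0.281  0.   ]
hex_keys box [314. 226.  24.  38.] 0.77 [0.432 0.04  0.017]
hex_keys box [265. 212.  34.  28.] 0.21 [0.559 0.025 0.003]
hex_keys pt [316. 231.] 0.82 [0.429 0.035 0.   ]
pencil box [232. 185.  33.  35.] 0.57 [ 0.687 -0.049  0.001]
pencil pt [231. 184.] 0.49 [ 0.692 -0.05   0.   ]
```

View pics/top0.png

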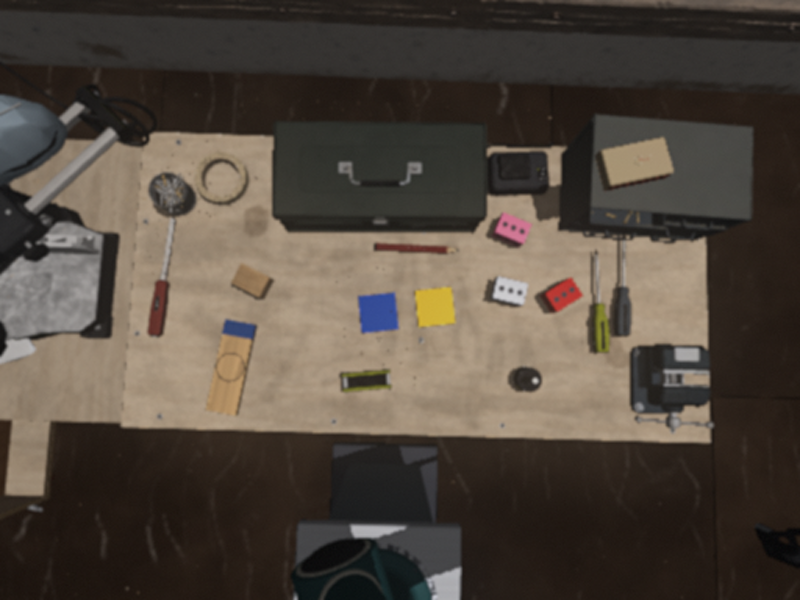

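View pics/scene0.png

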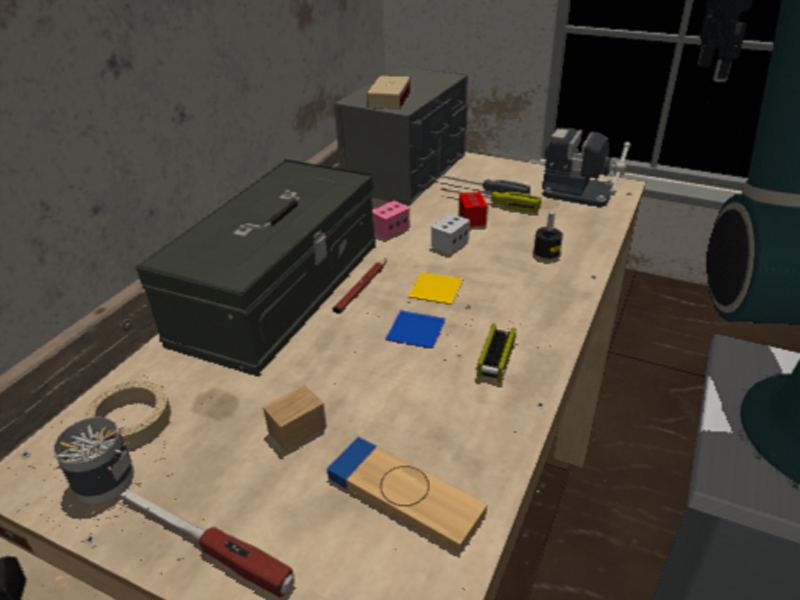

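The top picture (800 px wide) shows the blue mat at (378,312), the yellow mat at (435,307), the wood block at (251,281) and the bright alu block at (510,291). The pink (513,229) and red (563,295) blocks are look-alikes. The board is at (231,367) with its blue end towards the back, and the saw is at (527,379). The scene view agrees. Next I'll fit accurate poses from masks.

```bash
cat >> h.py <<'E'
def rect(c,win,z,sel,P=None):
    """top-face pose: pixels in window (x0,x1,y0,y1 world), height zlo..zhi, colour sel -> minAreaRect of ray hits at height z"""
    P=cloud(c) if P is None else P
    hsv=cv2.cvtColor(c["img"],cv2.COLOR_RGB2HSV)
    m=(P[...,0]>win[0])&(P[...,0]<win[1])&(P[...,1]>win[2])&(P[...,1]<win[3])&(P[...,2]>z-.008)&(P[...,2]<z+.008)&sel(hsv)
    n,l,st,_=cv2.connectedComponentsWithStats(m.astype(np.uint8)); k=1+np.argmax(st[1:,4]); m=l==k
    q=P[m][:,:2]
    (x,y),(a,b),_=r=cv2.minAreaRect((q*1000).astype(np.float32))
    B=cv2.boxPoints(r);e0=B[1]-B[0];e1=B[2]-B[1];L=e0 if np.hypot(*e0)>np.hypot(*e1) else e1
    return dict(n=len(q),c=np.round([x,y],1),mean=(q.mean(0)*1000).round(1),size=np.round([a,b],1),long=round(np.degrees(np.arctan2(L[1],L[0]))%180,1),z=P[m][:,2].mean().round(4))
blue=lambda h:(h[...,0]>105)&(h[...,0]<130)&(h[...,1]>120)
yel=lambda h:(h[...,0]>18)&(h[...,0]<32)&(h[...,1]>180)&(h[...,2]>120)
anyc=lambda h:h[...,0]>=0
E
python3 - <<'E'
from h import *
c=read_camera("top");print(c["camera_matrix"].round(1).tolist())
for n,a in dict(blue=((.48,.62,-.05,.1),.003,blue),yel=((.5,.65,-.18,-.02),.003,yel),wood=((.54,.67,.18,.34),.044,anyc),alu=((.54,.67,-.285,-.16),.044,anyc),board=((.34,.55,.2,.4),.018,anyc),cup=((.38,.5,-.34,-.2),.042,anyc),shank=((.38,.5,-.34,-.2),.082,anyc),hexk=((.38,.48,-.05,.12),.022,anyc)).items():
    print(n,rect(c,*a))
E
```

```text
[[352.8, 0.0, 258.4], [0.0, 352.8, 190.4], [0.0, 0.0, 1.0]]
blue {'n': 496, 'c': array([564. ,  17.4]), 'mean': array([564. ,  17.6]), 'size': array([69.5, 70.2]), 'long': np.float32(97.6), 'z': np.float64(0.0033)}
yel {'n': 454, 'c': array([579.9, -95.4]), 'mean': array([579.6, -95.4]), 'size': array([66.6, 67.6]), 'long': np.float32(98.3), 'z': np.float64(0.0032)}
wood {'n': 307, 'c': array([616.5, 266.1]), 'mean': array([616., 265.]), 'size': array([63.7, 43.2]), 'long': np.float32(65.4), 'z': np.float64(0.0442)}
alu {'n': 298, 'c': array([ 612.4, -240. ]), 'mean': array([ 611.9, -240. ]), 'size': array([62.2, 44.5]), 'long': np.float32(77.8), 'z': np.float64(0.0439)}
board {'n': 1210, 'c': array([447.3, 300.8]), 'mean': array([446.6, 300.4]), 'size': array([ 62.2, 180.1]), 'long': np.float32(171.4), 'z': np.float64(0.0183)}
cup {'n': 174, 'c': array([ 441.4, -280.1]), 'mean': array([ 441.3, -277.8]), 'size': array([45. , 46.3]), 'long': np.float32(92.1), 'z': np.float64(0.042)}
shank {'n': 16, 'c': array([ 440.1, -280.5]), 'mean': array([ 440.6, -279.8]), 'size': array([10. ,  9.9]), 'long': np.float32(53.8), 'z': np.float64(0.0818)}
hexk {'n': 310, 'c': array([429.4,  35.2]), 'mean': array([429.2,  34.5]), 'size': array([37.3, 95. ]), 'long': np.float32(96.1), 'z': np.float64(0.0238)}
```

```bash
cat >> h.py <<'E'
from scipy.spatial.transform import Rotation as Ro
def wrist():
    s=read_state();c=read_camera("wrist");M=np.array(c["mount"])
    R=Ro.from_euler("xyz",s["ee_rot"]).as_matrix();A=R@M[:3,:3];o=R@M[:3,3]+s["tcp_pos"]
    c["R"]=A.T;c["t"]=-A.T@o;return c
def plan(x,y,z,yaw,n=None,cmd=None):
    """rows from measured (or given mm,deg) pose to target mm/deg; turn after shift within a row"""
    s=read_state();p=np.array(s["tcp_pos"])*1000;ps=np.degrees(s["ee_rot"][2])
    if cmd:p=np.array(cmd[:3],float);ps=cmd[3]
    dy=(yaw-ps+180)%360-180;d=np.array([x,y,z])-p
    for k in range(n or 1,80):
        rows=[];
        for i in range(k):
            a=np.radians(ps+dy*i/k);sh=np.array([np.cos(a)*d[0]+np.sin(a)*d[1],np.sin(a)*d[0]-np.cos(a)*d[1],-d[2]])/k/30
            rows.append(np.append(sh,-dy/k/6))
        r=np.round(rows,3)
        if abs(r).max()<=1 and np.linalg.norm(r[:,:3],axis=1).max()<2.05:break
    print("pos",p.round(1),round(ps,1),"t",round(s["t"],2),"k",k,"F",np.round(s["ft_force"],1),"w",round(s["grip_width"]*1000,1))
    for i in range(0,k,5):print([[float(v) for v in q] for q in r[i:i+5]])
E
python3 -c "
from h import *
c=wrist();print(np.array(c['mount']).round(3).tolist(),c['camera_matrix'][0,0])
plan(530,-40,270,65.4)"
```

```text
[[0.0, -0.961, -0.277, 0.07], [1.0, 0.0, -0.001, 0.001], [0.001, -0.277, 0.961, -0.135], [0.0, 0.0, 0.0, 1.0]] 280.9514801359329
pos [ 247.7 -627.9  239.3] 21.5 t 1.8 k 22 F [0.5 0.5 0.7] w 85.2
[[0.725, -0.672, -0.047, -0.332], [0.748, -0.646, -0.047, -0.332], [0.77, -0.62, -0.047, -0.332], [0.791, -0.592, -0.047, -0.332], [0.811, -0.565, -0.047, -0.332]]
[[0.83, -0.536, -0.047, -0.332], [0.848, -0.507, -0.047, -0.332], [0.865, -0.477, -0.047, -0.332], [0.881, -0.447, -0.047, -0.332], [0.896, -0.416, -0.047, -0.332]]
[[0.91, -0.384, -0.047, -0.332], [0.923, -0.352, -0.047, -0.332], [0.935, -0.32, -0.047, -0.332], [0.945, -0.287, -0.047, -0.332], [0.955, -0.254, -0.047, -0.332]]
[[0.963, -0.221, -0.047, -0.332], [0.97, -0.187, -0.047, -0.332], [0.976, -0.153, -0.047, -0.332], [0.981, -0.119, -0.047, -0.332], [0.984, -0.085, -0.047, -0.332]]
[[0.987, -0.051, -0.047, -0.332], [0.988, -0.016, -0.047, -0.332]]
```

Request:
jog_arm:
  deltas:
    - [0.73,-0.67,-0.05,-0.33]
    - [0.75,-0.65,-0.05,-0.33]
    - [0.77,-0.62,-0.05,-0.33]
    - [0.79,-0.59,-0.05,-0.33]
    - [0.81,-0.57,-0.05,-0.33]
  hand: -1

```text
t: 2.42
tcp_pos: [0.3124, -0.4933, 0.247]
ee_rot: [3.141, -0.0, 0.55]
ft_force: [0.1, 1.3, -1.0]
grip_width: 0.0854
grasp_force: 0.0
```

Request:
jog_arm:
  deltas:
    - [0.83,-0.54,-0.05,-0.33]
    - [0.85,-0.51,-0.05,-0.33]
    - [0.87,-0.48,-0.05,-0.33]
    - [0.88,-0.45,-0.05,-0.33]
    - [0.9,-0.42,-0.05,-0.33]

```text
t: 3.05
tcp_pos: [0.3766, -0.3592, 0.2545]
ee_rot: [3.141, -0.0, 0.722]
ft_force: [0.0, -0.6, 0.0]
grip_width: 0.0854
grasp_force: 0.0
```

Request:
jog_arm:
  deltas:
    - [0.91,-0.38,-0.05,-0.33]
    - [0.92,-0.35,-0.05,-0.33]
    - [0.94,-0.32,-0.05,-0.33]
    - [0.95,-0.29,-0.05,-0.33]
    - [0.96,-0.25,-0.05,-0.33]

```text
t: 3.68
tcp_pos: [0.4416, -0.2256, 0.2621]
ee_rot: [3.141, -0.0, 0.895]
ft_force: [-0.4, 0.0, 0.5]
grip_width: 0.0853
grasp_force: 0.0
```

Request:
jog_arm:
  deltas:
    - [0.96,-0.22,-0.05,-0.33]
    - [0.97,-0.19,-0.05,-0.33]
    - [0.98,-0.15,-0.05,-0.33]
    - [0.98,-0.12,-0.05,-0.33]
    - [0.98,-0.09,-0.05,-0.33]

```text
t: 4.3
tcp_pos: [0.5061, -0.0923, 0.2696]
ee_rot: [3.141, -0.0, 1.068]
ft_force: [0.5, 0.1, 0.1]
grip_width: 0.0858
grasp_force: 0.0
```

Request:
jog_arm:
  deltas:
    - [0.99,-0.05,-0.05,-0.33]
    - [0.99,-0.02,-0.05,-0.33]
    - [0,0,0,0]

```text
t: 4.68
tcp_pos: [0.5323, -0.0383, 0.2725]
ee_rot: [3.141, -0.0, 1.139]
ft_force: [0.2, -0.2, 0.7]
grip_width: 0.0854
grasp_force: 0.0
```

Run:
```python
from h import *
c=wrist();cv2.imwrite("pics/w1.png",c["img"][...,::-1])
P=cloud(c)
for n,a in dict(blue=((.45,.68,-.1,.15),.003,blue),yel=((.45,.7,-.22,.03),.003,yel)).items():
    try:print(n,rect(c,*a))
    except Exception as e:print(n,e)
plan(615,265,120,65.4)
```

```text
blue {'n': 2861, 'c': array([562.8,  15.9]), 'mean': array([563.3,  16.8]), 'size': array([73.5, 73.3]), 'long': np.float32(7.6), 'z': np.float64(0.0038)}
yel attempt to get argmax of an empty sequence
pos [531.7 -39.2 272.3] 65.2 t 4.72 k 11 F [-1.9 -0.2 -0.2] w 85.1
[[0.943, -0.158, 0.462, -0.003], [0.943, -0.158, 0.462, -0.003], [0.943, -0.157, 0.462, -0.003], [0.943, -0.157, 0.462, -0.003], [0.943, -0.157, 0.462, -0.003]]
[[0.943, -0.156, 0.462, -0.003], [0.943, -0.156, 0.462, -0.003], [0.943, -0.156, 0.462, -0.003], [0.943, -0.155, 0.462, -0.003], [0.943, -0.155, 0.462, -0.003]]
[[0.943, -0.155, 0.462, -0.003]]
```

View pics/w1.png

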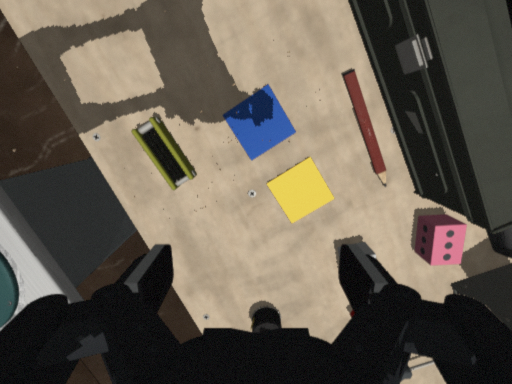

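The wrist view shows the blue mat at (259,122), the yellow mat at (300,190), the pencil at (364,125) and the hex keys at (163,152). The blue mat agrees with the top camera within about 1.5 mm. Next is the wood block.

Request:
jog_arm:
  deltas:
    - [0.94,-0.16,0.46,0]
    - [0.94,-0.16,0.46,0]
    - [0.94,-0.16,0.46,0]
    - [0.94,-0.16,0.46,0]
    - [0.94,-0.16,0.46,0]

```text
t: 5.35
tcp_pos: [0.5693, 0.0978, 0.2029]
ee_rot: [3.141, 0.001, 1.135]
ft_force: [0.6, 0.0, 0.5]
grip_width: 0.0855
grasp_force: 0.0
```

Request:
jog_arm:
  deltas:
    - [0.94,-0.16,0.46,0]
    - [0.94,-0.16,0.46,0]
    - [0.94,-0.16,0.46,0]
    - [0.94,-0.16,0.46,0]
    - [0.94,-0.16,0.46,0]

```text
t: 5.98
tcp_pos: [0.6073, 0.2356, 0.1338]
ee_rot: [3.141, 0.001, 1.135]
ft_force: [0.0, 0.9, 0.3]
grip_width: 0.0853
grasp_force: 0.0
```

Request:
jog_arm:
  deltas:
    - [0.94,-0.16,0.46,0]
    - [0,0,0,0]

```text
t: 6.22
tcp_pos: [0.6138, 0.2638, 0.1188]
ee_rot: [-3.14, 0.002, 1.137]
ft_force: [0.2, 0.8, 1.1]
grip_width: 0.0855
grasp_force: 0.0
```

Run:
```python
from h import *
c=wrist();cv2.imwrite("pics/w2.png",c["img"][...,::-1])
try:print(rect(c,(.54,.7,.18,.34),.044,anyc))
except Exception as e:print(e)
plan(616.3,265.5,19,65.4)
```

```text
{'n': 4314, 'c': array([615.9, 264.8]), 'mean': array([616.7, 266.6]), 'size': array([62.5, 44.1]), 'long': np.float32(64.9), 'z': np.float64(0.0447)}
pos [614.1 263.  119.6] 65.1 t 6.28 k 4 F [-0.3 -1.2 -0.3] w 85.6
[[0.027, 0.008, 0.839, -0.012], [0.027, 0.008, 0.839, -0.012], [0.027, 0.008, 0.839, -0.012], [0.027, 0.008, 0.839, -0.012]]
```

View pics/w2.png

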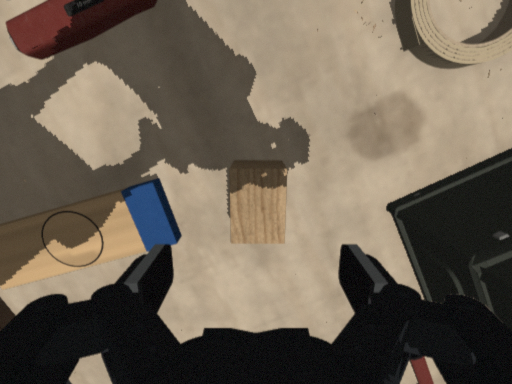

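The wrist view shows the wood block at (258,202), squarely between the jaws and matching the top-camera fit (616, 265). I'm descending to grip it.

Request:
jog_arm:
  deltas:
    - [0.03,0.01,0.84,0]
    - [0.03,0.01,0.84,0]
    - [0.02,0.01,0.84,0]
    - [0.02,0.01,0.84,0]
    - [0,0,0,0]

```text
t: 6.9
tcp_pos: [0.615, 0.2637, 0.0179]
ee_rot: [-3.139, 0.004, 1.135]
ft_force: [-0.4, 0.4, -0.4]
grip_width: 0.0857
grasp_force: 0.0
```

Request:
jog_arm:
  deltas:
    - [0,0,0,0]
    - [0,0,0,0]
    - [0,0,0,0]
    - [0,0,0,0]
    - [0,0,0,0]
  hand: 1
  force: 40

```text
t: 7.52
tcp_pos: [0.6182, 0.2665, 0.0217]
ee_rot: [3.139, -0.002, 1.136]
ft_force: [0.2, -1.7, 6.7]
grip_width: 0.0433
grasp_force: 42.8
```

Request:
jog_arm:
  deltas:
    - [0,0,0,0]
    - [0,0,-0.5,0]
    - [0,0,-1,0]
    - [0,0,-1,0]
    - [0,0,0,0]

```text
t: 8.15
tcp_pos: [0.6192, 0.2672, 0.0985]
ee_rot: [3.137, -0.005, 1.136]
ft_force: [0.6, -0.8, -1.3]
grip_width: 0.0436
grasp_force: 42.1
```

Run:
```python
from h import *
plan(579.7,-96.2,95,98)
```

```text
pos [619.2 267.2  98.5] 65.1 t 8.15 k 13 F [ 0.6 -0.8 -1.3] w 43.6
[[-0.888, 0.3, 0.009, -0.422], [-0.9, 0.261, 0.009, -0.422], [-0.911, 0.221, 0.009, -0.422], [-0.92, 0.181, 0.009, -0.422], [-0.927, 0.14, 0.009, -0.422]]
[[-0.932, 0.099, 0.009, -0.422], [-0.935, 0.057, 0.009, -0.422], [-0.937, 0.016, 0.009, -0.422], [-0.937, -0.025, 0.009, -0.422], [-0.935, -0.067, 0.009, -0.422]]
[[-0.931, -0.108, 0.009, -0.422], [-0.925, -0.149, 0.009, -0.422], [-0.918, -0.19, 0.009, -0.422]]
```

Request:
jog_arm:
  deltas:
    - [-0.89,0.3,0.01,-0.42]
    - [-0.9,0.26,0.01,-0.42]
    - [-0.91,0.22,0.01,-0.42]
    - [-0.92,0.18,0.01,-0.42]
    - [-0.93,0.14,0.01,-0.42]

```text
t: 8.78
tcp_pos: [0.6, 0.1252, 0.0914]
ee_rot: [-3.139, 0.001, 1.358]
ft_force: [1.3, -0.5, 0.5]
grip_width: 0.0436
grasp_force: 42.0
```

Request:
jog_arm:
  deltas:
    - [-0.93,0.1,0.01,-0.42]
    - [-0.94,0.06,0.01,-0.42]
    - [-0.94,0.02,0.01,-0.42]
    - [-0.94,-0.03,0.01,-0.42]
    - [-0.94,-0.07,0.01,-0.42]

```text
t: 9.4
tcp_pos: [0.5845, -0.0147, 0.09]
ee_rot: [-3.139, -0.0, 1.577]
ft_force: [0.5, -0.1, -1.7]
grip_width: 0.0432
grasp_force: 42.0
```

Request:
jog_arm:
  deltas:
    - [-0.93,-0.11,0.01,-0.42]
    - [-0.93,-0.15,0.01,-0.42]
    - [-0.92,-0.19,0.01,-0.42]
    - [0,0,0,0]
    - [0,0,0,0]

```text
t: 10.02
tcp_pos: [0.5758, -0.0974, 0.0897]
ee_rot: [-3.14, -0.001, 1.707]
ft_force: [-0.6, -0.4, -0.8]
grip_width: 0.0434
grasp_force: 42.0
```

Run:
```python
from h import *
c=wrist();cv2.imwrite("pics/w3.png",c["img"][...,::-1]);P=cloud(c)
for w_,z in(((.5,.66,-.18,-.02),.075),):
    try:print(rect(c,w_,z,anyc))
    except Exception as e:print(e)
for n,f in(("blue",blue),("yel",yel)):
    m=f(cv2.cvtColor(c["img"],cv2.COLOR_RGB2HSV));q=P[m];print(n,m.sum(),np.median(q,0).round(3) if m.sum() else 0)
plan(579.7,-96.2,25,98)
```

```text
{'n': 510, 'c': array([571.8, -68.8]), 'mean': array([571.7, -68.8]), 'size': array([43.3,  0.9]), 'long': np.float32(7.8), 'z': np.float64(0.0766)}
blue 11196 [0.563 0.016 0.004]
yel 0 0
pos [576.  -97.1  90. ] 97.8 t 10.07 k 3 F [ 1.5  0.6 -1.3] w 43.4
[[0.004, 0.042, 0.722, -0.009], [0.004, 0.042, 0.722, -0.009], [0.004, 0.042, 0.722, -0.009]]
```

View pics/w3.png

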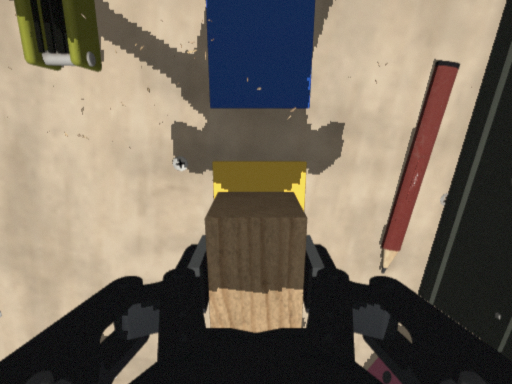

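Held block seen with its top edge at (206–304, 193), yellow mat front edge at row 162 (cols 213–307), blue mat rear edge at row 107. I'll convert the edges.

```bash
cat > e.py <<'E'
from h import *
c=wrist();u=np.array([np.cos(np.radians(98)),np.sin(np.radians(98))])
h=cv2.cvtColor(c["img"],cv2.COLOR_RGB2HSV);print(h[170,260],h[190,225])
y=w(c,260,162,.003)[:2]-.0375*u;b=w(c,260.5,107.5,.003)[:2]+.0375*u
print("yel",y.round(4),"blue",b.round(4),np.linalg.norm(y-b))
print([w(c,a,d,.003).round(4)[:2].tolist() for a,d in((213,162),(307,162),(210,107.5),(311,107.5))])
s=read_state();print(s["tcp_pos"],s["ee_rot"])
E
python3 e.py
```

```text
[ 22 181 113] [ 25 162 240]
yel [ 0.5797 -0.0984] blue [0.5638 0.0167] 0.11620954793932214
[[0.5375, -0.0664], [0.6114, -0.0562], [0.5313, -0.0257], [0.6067, -0.0153]]
[ 0.57626281 -0.09697793  0.09020678] [-3.14076978e+00 -6.59953946e-04  1.70823764e+00]
```

Request:
jog_arm:
  deltas:
    - [0.05,0.11,0.7,0]
    - [0,0,0.7,0]
    - [0,0,0.5,0]
    - [0,0,0.22,0]
    - [0,0,0,0]

```text
t: 10.75
tcp_pos: [0.5795, -0.0958, 0.0266]
ee_rot: [-3.141, -0.0, 1.708]
ft_force: [0.2, 0.7, -0.0]
grip_width: 0.0432
grasp_force: 42.0
```

Request:
jog_arm:
  deltas:
    - [0,0,0,0]
    - [0,0,0,0]

```text
t: 11.0
tcp_pos: [0.5803, -0.0962, 0.028]
ee_rot: [3.14, 0.001, 1.708]
ft_force: [0.3, -0.4, -1.0]
grip_width: 0.0432
grasp_force: 42.0
```

Run:
```python
from h import *
c=wrist();cv2.imwrite("pics/w4.png",c["img"][...,::-1]);P=cloud(c)
m=(abs(P[...,1]+.06)<.02)&(P[...,2]>.01)&(P[...,2]<.045)&(abs(P[...,0]-.57)<.03)
q=P[m];print(m.sum(),q.min(0).round(4),q.max(0).round(4),q.mean(0).round(4))
# face plane fit along u
u=np.array([-.1374,.9905]);v=np.array([.9905,.1374]);a=q[:,:2]@u;b=q[:,:2]@v
print("face u",np.median(a).round(4),"v",np.percentile(b,[1,99]).round(4),"target face u",(np.array([.5797,-.0973])@u+.031).round(4),"v",(np.array([.5797,-.0973])@v).round(4))
s=read_state();print(s["tcp_pos"],s["ft_force"])
```

```text
1742 [ 0.5548 -0.071   0.0101] [ 0.5995 -0.0607  0.045 ] [ 0.5762 -0.0676  0.0296]
face u -0.1462 v [0.5402 0.5827] target face u -0.145 v 0.5608
[ 0.58018579 -0.09617614  0.02792422] [-0.4964902  -0.41025975 -1.2017662 ]
```

Request:
jog_arm:
  deltas:
    - [0.04,-0.02,0.1,0]
    - [0,0,0.05,0]
    - [0,0,0,0]
    - [0,0,0,0]

```text
t: 11.55
tcp_pos: [0.5797, -0.0952, 0.0247]
ee_rot: [3.14, 0.001, 1.708]
ft_force: [-4.0, -0.3, 10.3]
grip_width: 0.0434
grasp_force: 43.3
```

Request:
jog_arm:
  deltas:
    - [0,0,0.05,0]
    - [0,0,0,0]

```text
t: 11.8
tcp_pos: [0.5797, -0.0952, 0.0247]
ee_rot: [3.141, 0.001, 1.708]
ft_force: [-8.0, 0.7, 19.9]
grip_width: 0.0435
grasp_force: 44.5
```

Request:
jog_arm:
  deltas:
    - [0,0,-0.05,0]
    - [0,0,0,0]
    - [0,0,0,0]
    - [0,0,-0.3,0]
    - [0,0,-0.9,0]
  hand: -1

```text
t: 12.42
tcp_pos: [0.5771, -0.0945, 0.0574]
ee_rot: [-3.137, -0.001, 1.708]
ft_force: [0.4, 0.0, 0.4]
grip_width: 0.0853
grasp_force: 0.0
```

Request:
jog_arm:
  deltas:
    - [-0.5,0,-0.9,0]
    - [-0.9,0,-0.5,0]
    - [-0.9,0,0,0]
    - [-0.5,0,0,0]
    - [0,0,0,0]

```text
t: 13.05
tcp_pos: [0.5902, -0.1787, 0.1005]
ee_rot: [-3.141, -0.0, 1.706]
ft_force: [0.6, 0.5, -0.7]
grip_width: 0.0851
grasp_force: 0.0
```

Run:
```python
from h import *
c=wrist();cv2.imwrite("pics/w5.png",c["img"][...,::-1])
print("wood",rect(c,(.5,.66,-.17,-.03),.047,anyc))
print("blue",rect(c,(.45,.68,-.08,.1),.003,blue))
print("alu",rect(c,(.54,.69,-.285,-.17),.044,anyc))
plan(612.3,-240,110,77.8)
```

```text
wood {'n': 7202, 'c': array([579.9, -97.3]), 'mean': array([579.7, -95.9]), 'size': array([44.2, 61.6]), 'long': np.float32(97.9), 'z': np.float64(0.0478)}Traceback (most recent call last):
  File "<stdin>", line 4, in <module>
  File "h.py", line 18, in rect
    n,l,st,_=cv2.connectedComponentsWithStats(m.astype(np.uint8)); k=1+np.argmax(st[1:,4]); m=l==k
                                                                       ~~~~~~~~~^^^^^^^^^^
    return _wrapfunc(a, 'argmax', axis=axis, out=out, **kwds)
    return bound(*args, **kwds)
ValueError: attempt to get argmax of an empty sequence
```

View pics/w5.png

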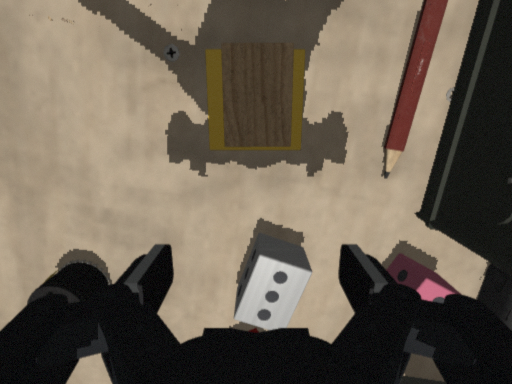

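The wood block is centred on the yellow mat at (579.9, −97.3), turned 97.9°. The bright alu block is at (272,285), between the jaws' line, and the pink one is off to the right at (420,280).

```bash
python3 -c "
from h import *
plan(612.3,-240,110,77.8)"
```

```text
pos [ 589.9 -177.9  100.2] 97.8 t 13.1 k 4 F [-0.5 -0.1  0.3] w 85.4
[[-0.538, 0.115, -0.082, 0.833], [-0.526, 0.161, -0.082, 0.833], [-0.51, 0.206, -0.082, 0.833], [-0.49, 0.25, -0.082, 0.833]]
```

Request:
jog_arm:
  deltas:
    - [-0.54,0.12,-0.08,0.83]
    - [-0.53,0.16,-0.08,0.83]
    - [-0.51,0.21,-0.08,0.83]
    - [-0.49,0.25,-0.08,0.83]
    - [0,0,0,0]

```text
t: 13.72
tcp_pos: [0.6133, -0.2401, 0.1101]
ee_rot: [-3.141, -0.0, 1.361]
ft_force: [0.0, 0.8, -0.3]
grip_width: 0.0855
grasp_force: 0.0
```

Run:
```python
from h import *
c=wrist()
print("alu",rect(c,(.54,.69,-.285,-.17),.044,anyc))
plan(612.3,-240,19,77.8)
```

```text
alu {'n': 4525, 'c': array([ 611.4, -241.7]), 'mean': array([ 611.9, -239.6]), 'size': array([61.8, 44.1]), 'long': np.float32(77.9), 'z': np.float64(0.0446)}
pos [ 612.8 -239.4  109.8] 78.0 t 13.78 k 4 F [-0.4 -0.2  0.5] w 85.2
[[-0.006, -0.003, 0.757, 0.009], [-0.006, -0.003, 0.757, 0.009], [-0.006, -0.003, 0.757, 0.009], [-0.006, -0.003, 0.757, 0.009]]
```

Request:
jog_arm:
  deltas:
    - [-0.08,-0.03,0.76,0]
    - [0,0,0.76,0]
    - [0,0,0.76,0]
    - [0,0,0.75,0]
    - [0,0,0,0]

```text
t: 14.4
tcp_pos: [0.6094, -0.2408, 0.0165]
ee_rot: [-3.136, -0.001, 1.361]
ft_force: [-0.2, 0.1, 0.1]
grip_width: 0.0855
grasp_force: 0.0
```

Request:
jog_arm:
  deltas:
    - [0,0,0,0]
    - [0,0,0,0]
    - [0,0,0,0]
    - [0,0,0,0]
    - [0,0,0,0]
  hand: 1
  force: 60

```text
t: 15.02
tcp_pos: [0.6127, -0.243, 0.021]
ee_rot: [3.139, 0.0, 1.36]
ft_force: [-0.8, 0.8, 6.0]
grip_width: 0.043
grasp_force: 63.9
```

Request:
jog_arm:
  deltas:
    - [0,0,0,0]
    - [0,0,-0.5,0]
    - [0,0,-1,0]
    - [0,0,-1,0]
    - [0,0,-1,0]

```text
t: 15.65
tcp_pos: [0.611, -0.2422, 0.1249]
ee_rot: [-3.14, -0.0, 1.36]
ft_force: [0.7, 0.3, -3.7]
grip_width: 0.0425
grasp_force: 63.0
```

Run:
```python
from h import *
plan(563.7,18,125,97.9)
```

```text
pos [ 611.  -242.2  124.9] 77.9 t 15.65 k 9 F [ 0.7  0.3 -3.7] w 42.5
[[0.906, -0.373, -0.0, -0.37], [0.919, -0.337, -0.0, -0.37], [0.932, -0.302, -0.0, -0.37], [0.943, -0.265, -0.0, -0.37], [0.952, -0.229, -0.0, -0.37]]
[[0.961, -0.191, -0.0, -0.37], [0.967, -0.154, -0.0, -0.37], [0.972, -0.117, -0.0, -0.37], [0.976, -0.079, -0.0, -0.37]]
```

Request:
jog_arm:
  deltas:
    - [0.91,-0.37,0,-0.37]
    - [0.92,-0.34,0,-0.37]
    - [0.93,-0.3,0,-0.37]
    - [0.94,-0.27,0,-0.37]
    - [0.95,-0.23,0,-0.37]

```text
t: 16.27
tcp_pos: [0.5844, -0.097, 0.1242]
ee_rot: [-3.141, -0.0, 1.555]
ft_force: [0.3, 0.6, -3.7]
grip_width: 0.0427
grasp_force: 63.2
```

Request:
jog_arm:
  deltas:
    - [0.96,-0.19,0,-0.37]
    - [0.97,-0.15,0,-0.37]
    - [0.97,-0.12,0,-0.37]
    - [0.98,-0.08,0,-0.37]
    - [0,0,0,0]

```text
t: 16.9
tcp_pos: [0.5631, 0.0195, 0.1241]
ee_rot: [-3.14, -0.001, 1.711]
ft_force: [-0.4, -0.8, -3.6]
grip_width: 0.0431
grasp_force: 63.1
```

Request:
jog_arm:
  deltas:
    - [0,0,0.7,0]
    - [0,0,0.8,0]
    - [0,0,0.8,0]
    - [0,0,0.6,0]
    - [0,0,0.3,0]

```text
t: 17.52
tcp_pos: [0.5635, 0.0173, 0.0272]
ee_rot: [-3.14, -0.0, 1.708]
ft_force: [0.6, 0.2, -3.6]
grip_width: 0.0432
grasp_force: 63.1
```

Request:
jog_arm:
  deltas:
    - [0,0,0,0]
    - [0,0,0,0]

```text
t: 17.77
tcp_pos: [0.5652, 0.0177, 0.0293]
ee_rot: [3.14, 0.0, 1.709]
ft_force: [-0.0, -0.2, -4.5]
grip_width: 0.0429
grasp_force: 63.1
```

```bash
cat > face.py <<'E'
from h import *
c=wrist();P=cloud(c)
u=np.array([-.1374,.9905]);v=np.array([.9905,.1374]);T=np.array([.5637,.0169])
a=P[...,:2]@u;b=P[...,:2]@v;tu=T@u;tv=T@v
m=(abs(a-tu-.033)<.01)&(P[...,2]>.012)&(P[...,2]<.055)&(abs(b-tv)<.03)
print(m.sum(),"du",(np.median(a[m])-tu-.031).round(4),"dv",(np.percentile(b[m],[1,99]).mean()-tv).round(4),np.ptp(np.percentile(b[m],[1,99])).round(4))
s=read_state();print(s["tcp_pos"],np.degrees(s["ee_rot"][2]),s["ft_force"],s["t"])
E
python3 face.py
```

```text
4124 du 0.0007 dv 0.0014 0.0424
[0.5653137  0.01767712 0.0294482 ] 97.91404931103853 [-0.31503476 -0.73792461 -3.44495061] 17.825
```

Request:
jog_arm:
  deltas:
    - [-0.02,-0.05,0.08,0]
    - [0,0,0.07,0]
    - [0,0,0,0]
    - [0,0,0,0]

```text
t: 18.32
tcp_pos: [0.563, 0.0169, 0.024]
ee_rot: [3.141, 0.0, 1.709]
ft_force: [0.0, -0.3, -1.7]
grip_width: 0.0433
grasp_force: 63.0
```

Request:
jog_arm:
  deltas:
    - [0,0,0.07,0]
    - [0,0,0,0]

```text
t: 18.58
tcp_pos: [0.563, 0.0169, 0.0239]
ee_rot: [-3.141, 0.0, 1.709]
ft_force: [-7.0, 0.1, 13.2]
grip_width: 0.0427
grasp_force: 64.9
```

Request:
jog_arm:
  deltas:
    - [0,0,-0.05,0]
    - [0,0,0,0]
    - [0,0,0,0]
    - [0,0,-0.3,0]
    - [0,0,-0.9,0]
  hand: -1

```text
t: 19.2
tcp_pos: [0.5612, 0.0169, 0.0582]
ee_rot: [-3.138, -0.001, 1.709]
ft_force: [-1.3, 0.5, -0.7]
grip_width: 0.0857
grasp_force: 0.0
```

Request:
jog_arm:
  deltas:
    - [0,0,-0.9,0]
    - [-0.6,0,-0.9,0]
    - [-0.9,0,-0.6,0]
    - [-0.5,0,0,0]
    - [0,0,0,0]

```text
t: 19.82
tcp_pos: [0.5708, -0.0432, 0.1307]
ee_rot: [-3.141, -0.0, 1.707]
ft_force: [-0.0, -0.1, 0.2]
grip_width: 0.0855
grasp_force: 0.0
```

Run:
```python
from h import *
c=wrist();P=cloud(c)
print("alu",rect(c,(.5,.66,-.04,.08),.047,anyc,P))
plan(447,300.6,140,-8.6)
```

```text
alu {'n': 4853, 'c': array([562.9,  17.4]), 'mean': array([562.8,  18.7]), 'size': array([44.1, 61.5]), 'long': np.float32(98.0), 'z': np.float64(0.0478)}
pos [570.2 -42.5 130.1] 97.8 t 19.88 k 18 F [-0.1  1.4 -0.8] w 85.0
[[0.661, -0.139, -0.018, 0.986], [0.643, -0.207, -0.018, 0.986], [0.618, -0.272, -0.018, 0.986], [0.587, -0.334, -0.018, 0.986], [0.549, -0.393, -0.018, 0.986]]
[[0.506, -0.447, -0.018, 0.986], [0.457, -0.497, -0.018, 0.986], [0.403, -0.541, -0.018, 0.986], [0.345, -0.58, -0.018, 0.986], [0.284, -0.613, -0.018, 0.986]]
[[0.219, -0.639, -0.018, 0.986], [0.152, -0.658, -0.018, 0.986], [0.084, -0.67, -0.018, 0.986], [0.014, -0.675, -0.018, 0.986], [-0.055, -0.673, -0.018, 0.986]]
[[-0.124, -0.664, -0.018, 0.986], [-0.192, -0.647, -0.018, 0.986], [-0.258, -0.624, -0.018, 0.986]]
```

The alu block is at (562.9, 17.4), turned 98°, which is centred on the blue mat. On to the board.

Request:
jog_arm:
  deltas:
    - [0.66,-0.14,-0.02,0.99]
    - [0.64,-0.21,-0.02,0.99]
    - [0.62,-0.27,-0.02,0.99]
    - [0.59,-0.33,-0.02,0.99]
    - [0.55,-0.39,-0.02,0.99]

```text
t: 20.5
tcp_pos: [0.5355, 0.0543, 0.1327]
ee_rot: [-3.139, 0.001, 1.188]
ft_force: [0.3, -0.8, -0.5]
grip_width: 0.0854
grasp_force: 0.0
```

Request:
jog_arm:
  deltas:
    - [0.51,-0.45,-0.02,0.99]
    - [0.46,-0.5,-0.02,0.99]
    - [0.4,-0.54,-0.02,0.99]
    - [0.35,-0.58,-0.02,0.99]
    - [0.28,-0.61,-0.02,0.99]

```text
t: 21.12
tcp_pos: [0.5012, 0.1496, 0.1358]
ee_rot: [-3.14, 0.002, 0.669]
ft_force: [0.8, 0.6, -0.8]
grip_width: 0.0852
grasp_force: 0.0
```

Request:
jog_arm:
  deltas:
    - [0.22,-0.64,-0.02,0.99]
    - [0.15,-0.66,-0.02,0.99]
    - [0.08,-0.67,-0.02,0.99]
    - [0.01,-0.68,-0.02,0.99]
    - [-0.06,-0.67,-0.02,0.99]

```text
t: 21.75
tcp_pos: [0.4668, 0.2447, 0.1387]
ee_rot: [3.141, 0.003, 0.151]
ft_force: [0.6, -0.6, 0.1]
grip_width: 0.0855
grasp_force: 0.0
```

Request:
jog_arm:
  deltas:
    - [-0.12,-0.66,-0.02,0.99]
    - [-0.19,-0.65,-0.02,0.99]
    - [-0.26,-0.62,-0.02,0.99]
    - [0,0,0,0]
    - [0,0,0,0]

```text
t: 22.38
tcp_pos: [0.4478, 0.3007, 0.1412]
ee_rot: [3.14, 0.001, -0.155]
ft_force: [0.1, -0.5, 0.1]
grip_width: 0.0854
grasp_force: 0.0
```

Run:
```python
from h import *
c=wrist();cv2.imwrite("pics/w6.png",c["img"][...,::-1]);P=cloud(c)
print(read_state()["joints"])
print("board",rect(c,(.34,.57,.2,.4),.018,anyc,P))
print("blue end",rect(c,(.34,.57,.2,.4),.018,blue,P))
plan(447,300.6,14,-8.6)
```

```text
[ 5.44625191e-01  9.31529936e-02  1.99349611e+00 -2.38885459e-04
  1.05637515e+00  2.27134799e+00]
board {'n': 11638, 'c': array([446.4, 300.7]), 'mean': array([455.2, 299.2]), 'size': array([ 60.7, 180.3]), 'long': np.float32(171.0), 'z': np.float64(0.019)}
blue end {'n': 2231, 'c': array([520.9, 289.1]), 'mean': array([521.4, 289. ]), 'size': array([59.5, 27.8]), 'long': np.float32(81.1), 'z': np.float64(0.0191)}
pos [448.1 300.5 141.4] -8.9 t 22.43 k 5 F [-0.   0.1  0.3] w 85.5
[[-0.008, 0.0, 0.849, -0.011], [-0.008, 0.0, 0.849, -0.011], [-0.008, 0.0, 0.849, -0.011], [-0.008, 0.0, 0.849, -0.011], [-0.008, 0.0, 0.849, -0.011]]
```

View pics/w6.png

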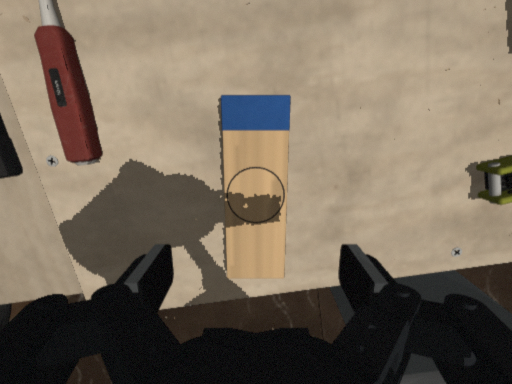

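The board is seen at (255,187) with its blue end up (tool +x). Its centre is about (446.6, 300.7), it is aligned with the tool, and it sits centred between the jaws. I'm descending.

Request:
jog_arm:
  deltas:
    - [-0.04,0,0.9,0]
    - [0,0,0.9,0]
    - [0,0,0.9,0]
    - [0,0,0.8,0]
    - [0,0,0.5,0]

```text
t: 23.05
tcp_pos: [0.4469, 0.3001, 0.0206]
ee_rot: [3.14, 0.002, -0.157]
ft_force: [-1.7, 0.5, 0.1]
grip_width: 0.0853
grasp_force: 0.0
```

Request:
jog_arm:
  deltas:
    - [0,0,0.25,0]
    - [0,0,0.1,0]
    - [0,0,0,0]
    - [0,0,0,0]

```text
t: 23.55
tcp_pos: [0.4481, 0.3016, 0.0124]
ee_rot: [-3.141, -0.001, -0.157]
ft_force: [0.2, 1.2, -0.3]
grip_width: 0.0854
grasp_force: 0.0
```

Request:
jog_arm:
  deltas:
    - [0,0,0,0]
    - [0,0,0,0]
    - [0,0,0,0]
    - [0,0,0,0]
  hand: 1
  force: 60

```text
t: 24.05
tcp_pos: [0.4482, 0.3016, 0.0126]
ee_rot: [-3.141, -0.001, -0.157]
ft_force: [-0.8, -1.2, 4.6]
grip_width: 0.0585
grasp_force: 65.1
```

Request:
jog_arm:
  deltas:
    - [0,0,-0.3,0]
    - [0,0,-0.8,0]
    - [0,0,-1,0]
    - [0,0,-1,0]
    - [0,0,0,0]

```text
t: 24.68
tcp_pos: [0.4493, 0.3023, 0.1072]
ee_rot: [-3.138, -0.004, -0.157]
ft_force: [-0.1, 0.6, -1.8]
grip_width: 0.0583
grasp_force: 64.8
```

Run:
```python
from h import *
s=read_state();print(s["tcp_pos"],s["ft_force"],s["grip_width"])
c=wrist();cv2.imwrite("pics/w7.png",c["img"][...,::-1]);P=cloud(c)
plan(571.3,-40,135,97.9)
```

```text
[0.44927148 0.30231934 0.10719293] [-0.14124035  0.62463509 -1.80987297] 0.05832426691574827
pos [448.  301.5 105.4] -9.0 t 24.73 k 18 F [-0.9  0.2 -2.8] w 57.8
[[0.325, 0.589, -0.055, -0.99], [0.262, 0.619, -0.055, -0.99], [0.196, 0.643, -0.055, -0.99], [0.129, 0.66, -0.055, -0.99], [0.06, 0.67, -0.055, -0.99]]
[[-0.01, 0.672, -0.055, -0.99], [-0.079, 0.668, -0.055, -0.99], [-0.148, 0.656, -0.055, -0.99], [-0.215, 0.637, -0.055, -0.99], [-0.28, 0.611, -0.055, -0.99]]
[[-0.342, 0.579, -0.055, -0.99], [-0.4, 0.541, -0.055, -0.99], [-0.454, 0.496, -0.055, -0.99], [-0.502, 0.447, -0.055, -0.99], [-0.546, 0.392, -0.055, -0.99]]
[[-0.584, 0.334, -0.055, -0.99], [-0.615, 0.272, -0.055, -0.99], [-0.64, 0.207, -0.055, -0.99]]
```

View pics/w7.png

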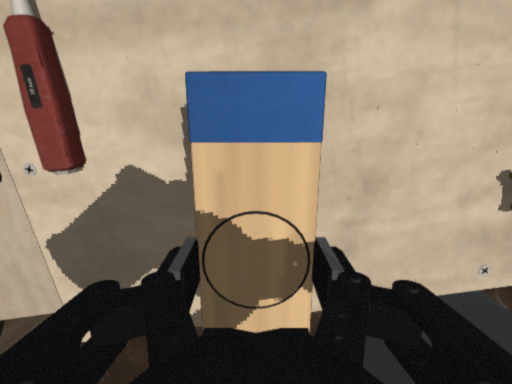

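The board is held flat, ring at (256,260), with the blue end forward. I'm carrying it over the blocks while turning.

Request:
jog_arm:
  deltas:
    - [0.33,0.59,-0.06,-0.99]
    - [0.26,0.62,-0.06,-0.99]
    - [0.2,0.64,-0.06,-0.99]
    - [0.13,0.66,-0.06,-0.99]
    - [0.06,0.67,-0.06,-0.99]

```text
t: 25.35
tcp_pos: [0.4804, 0.2051, 0.1111]
ee_rot: [-3.142, 0.004, 0.365]
ft_force: [0.1, -0.1, -2.0]
grip_width: 0.0582
grasp_force: 64.7
```

Request:
jog_arm:
  deltas:
    - [-0.01,0.67,-0.06,-0.99]
    - [-0.08,0.67,-0.06,-0.99]
    - [-0.15,0.66,-0.06,-0.99]
    - [-0.22,0.64,-0.06,-0.99]
    - [-0.28,0.61,-0.06,-0.99]

```text
t: 25.98
tcp_pos: [0.5145, 0.1102, 0.1201]
ee_rot: [-3.139, 0.003, 0.883]
ft_force: [0.6, 0.6, -1.3]
grip_width: 0.0579
grasp_force: 64.7
```

Request:
jog_arm:
  deltas:
    - [-0.34,0.58,-0.05,-0.99]
    - [-0.4,0.54,-0.05,-0.99]
    - [-0.45,0.5,-0.05,-0.99]
    - [-0.5,0.45,-0.05,-0.99]
    - [-0.55,0.39,-0.05,-0.99]

```text
t: 26.6
tcp_pos: [0.549, 0.0157, 0.1275]
ee_rot: [-3.137, 0.001, 1.401]
ft_force: [-0.1, 0.1, -1.4]
grip_width: 0.0584
grasp_force: 64.7
```

Request:
jog_arm:
  deltas:
    - [-0.58,0.33,-0.05,-0.99]
    - [-0.62,0.27,-0.05,-0.99]
    - [-0.64,0.21,-0.05,-0.99]
    - [0,0,0,0]
    - [0,0,0,0]

```text
t: 27.22
tcp_pos: [0.5697, -0.0401, 0.1329]
ee_rot: [-3.139, -0.001, 1.707]
ft_force: [0.5, -1.6, -1.9]
grip_width: 0.058
grasp_force: 64.7
```

```bash
cat > bd.py <<'E'
from h import *
s=read_state();c=wrist();P=cloud(c)
zt=s["tcp_pos"][2]+.006
h=cv2.cvtColor(c["img"],cv2.COLOR_RGB2HSV)
u=np.array([-.1382,.9904]);v=np.array([.9904,.1382]);C=np.array([.5714,-.0400])
m=blue(h)&(abs(P[...,2]-zt)<.006)
a=(P[...,:2]-C)@u;b=(P[...,:2]-C)@v
print("z",np.median(P[m][:,2]).round(4),"end u",np.percentile(a[m],99.5).round(4),"(want .09) v",np.percentile(b[m],[.5,99.5]).round(4),rect(c,(.4,.7,-.1,.15),zt,blue,P))
plan(571.4,-40,70,97.9)
E
python3 bd.py
```

```text
z 0.1394 end u 0.0882 (want .09) v [-0.0309  0.0276] {'n': 9297, 'c': array([559.5,  32.9]), 'mean': array([559.4,  33.3]), 'size': array([60.1, 29.1]), 'long': np.float32(7.8), 'z': np.float64(0.1394)}
pos [569.9 -40.  133.2] 97.9 t 27.27 k 3 F [-0.2 -0.1 -2.2] w 58.1
[[-0.002, 0.016, 0.702, -0.002], [-0.002, 0.016, 0.702, -0.002], [-0.002, 0.016, 0.702, -0.002]]
```

Request:
jog_arm:
  deltas:
    - [0.05,0.06,0.6,0]
    - [0,0,0.7,0]
    - [0,0,0.6,0]
    - [0,0,0.3,0]
    - [0,0,0,0]

```text
t: 27.9
tcp_pos: [0.5718, -0.0386, 0.0674]
ee_rot: [-3.14, -0.001, 1.709]
ft_force: [-0.6, 0.4, -2.0]
grip_width: 0.0585
grasp_force: 64.7
```

Request:
jog_arm:
  deltas:
    - [0,0,0,0]
    - [0,0,0,0]

```text
t: 28.15
tcp_pos: [0.5735, -0.039, 0.0696]
ee_rot: [3.14, 0.0, 1.709]
ft_force: [0.2, -0.4, -1.6]
grip_width: 0.058
grasp_force: 64.7
```

```bash
python3 bd.py
```

```text
z 0.0759 end u 0.0888 (want .09) v [-0.0273  0.0313] {'n': 9265, 'c': array([563.1,  34. ]), 'mean': array([562.9,  34.5]), 'size': array([59.8, 29. ]), 'long': np.float32(8.0), 'z': np.float64(0.076)}
pos [573.4 -39.   69.5] 97.9 t 28.2 k 1 F [ 1.   0.2 -1.1] w 57.7
[[-0.024, -0.071, -0.015, 0.001]]
```

Request:
jog_arm:
  deltas:
    - [0.03,-0.04,0.1,0]
    - [0,0,0.1,0]
    - [0,0,0,0]
    - [0,0,0,0]
    - [0,0,0,0]

```text
t: 28.82
tcp_pos: [0.5714, -0.0382, 0.0626]
ee_rot: [3.141, 0.0, 1.709]
ft_force: [-0.1, -0.6, -1.2]
grip_width: 0.0578
grasp_force: 64.7
```

```bash
python3 bd.py
```

```text
z 0.0691 end u 0.0899 (want .09) v [-0.0292  0.0293] {'n': 9252, 'c': array([561. ,  34.8]), 'mean': array([560.8,  35.3]), 'size': array([59.7, 29.1]), 'long': np.float32(8.1), 'z': np.float64(0.0691)}
pos [571.4 -38.2  62.7] 97.9 t 28.88 k 1 F [-1.  -0.3 -2.3] w 57.6
[[-0.06, -0.009, -0.245, 0.002]]
```

Request:
jog_arm:
  deltas:
    - [0,0,0.06,0]
    - [0,0,0.06,0]
    - [0,0,0,0]
    - [0,0,0,0]

```text
t: 29.38
tcp_pos: [0.5714, -0.0381, 0.0596]
ee_rot: [3.141, 0.0, 1.709]
ft_force: [-3.1, 0.5, 6.0]
grip_width: 0.058
grasp_force: 65.5
```

Request:
jog_arm:
  deltas:
    - [0,0,0.05,0]
    - [0,0,0,0]

```text
t: 29.62
tcp_pos: [0.5715, -0.0382, 0.0595]
ee_rot: [-3.141, -0.0, 1.709]
ft_force: [-7.0, -0.3, 14.3]
grip_width: 0.0581
grasp_force: 66.5
```

Request:
jog_arm:
  deltas:
    - [0,0,-0.05,0]
    - [0,0,0,0]
    - [0,0,0,0]
    - [0,0,-0.3,0]
    - [0,0,-0.9,0]
  hand: -1

```text
t: 30.25
tcp_pos: [0.5697, -0.038, 0.0938]
ee_rot: [-3.138, -0.001, 1.709]
ft_force: [0.2, -0.0, -0.9]
grip_width: 0.0854
grasp_force: 0.0
```

Request:
jog_arm:
  deltas:
    - [0,0,-0.9,0]
    - [-0.6,0,-0.9,0]
    - [-0.9,0,-0.9,0]
    - [-0.9,0,-0.6,0]
    - [-0.5,0,0,0]

```text
t: 30.88
tcp_pos: [0.585, -0.1258, 0.1966]
ee_rot: [3.137, 0.002, 1.708]
ft_force: [0.4, -0.2, -0.0]
grip_width: 0.0854
grasp_force: 0.0
```

Request:
jog_arm:
  deltas:
    - [0,0,0,0]
    - [0,0,0,0]

```text
t: 31.12
tcp_pos: [0.5823, -0.1235, 0.1924]
ee_rot: [-3.139, -0.002, 1.709]
ft_force: [0.4, 0.6, 0.1]
grip_width: 0.0855
grasp_force: 0.0
```

```bash
cat > ring.py <<'E'
from h import *
c=wrist();cv2.imwrite("pics/w8.png",c["img"][...,::-1]);P=cloud(c)
print("board",rect(c,(.45,.7,-.15,.08),.065,anyc,P));print("blue",rect(c,(.45,.7,-.15,.08),.065,blue,P))
g=c["img"].max(-1);m=(abs(P[...,2]-.065)<.005)&(g<60)
q=P[m][:,:2]*1000
for _ in range(4):
    A=np.c_[2*q,np.ones(len(q))];x=np.linalg.lstsq(A,(q**2).sum(1),rcond=None)[0];r=np.sqrt(x[2]+x[:2]@x[:2]);e=abs(np.hypot(*(q-x[:2]).T)-r);q=q[e<max(1.5,np.percentile(e,85))]
print("ring",x[:2].round(1),"d",2*r,len(q))
plan(440.5,-280,190,97.9)
E
python3 ring.py
```

```text
board {'n': 13449, 'c': array([572.7, -46.2]), 'mean': array([571.5, -38.7]), 'size': array([ 60.7, 167.2]), 'long': np.float32(98.0), 'z': np.float64(0.066)}
blue {'n': 1491, 'c': array([561.9,  28.5]), 'mean': array([561.7,  28.5]), 'size': array([59.8, 16. ]), 'long': np.float32(7.9), 'z': np.float64(0.0662)}
ring [639.  -36.7] d 201.4460480922012 1903
pos [ 582.3 -123.3  192.5] 97.9 t 31.18 k 6 F [-0.3 -0.5 -0.3] w 85.0
[[-0.753, -0.901, 0.014, 0.001], [-0.753, -0.9, 0.014, 0.001], [-0.753, -0.9, 0.014, 0.001], [-0.754, -0.9, 0.014, 0.001], [-0.754, -0.9, 0.014, 0.001]]
[[-0.754, -0.9, 0.014, 0.001]]
```

View pics/w8.png

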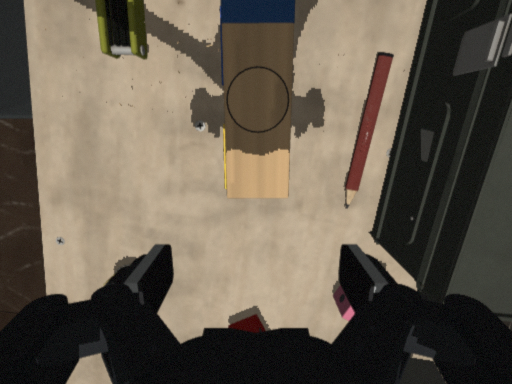

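The board is flat across the blocks and centred (about (571.9, −39.9)), with its ring at (258,99) and nothing disturbed. On to the saw.

Request:
jog_arm:
  deltas:
    - [-0.75,-0.9,0.01,0]
    - [-0.75,-0.9,0.01,0]
    - [-0.75,-0.9,0.01,0]
    - [-0.75,-0.9,0.01,0]
    - [-0.75,-0.9,0.01,0]

```text
t: 31.8
tcp_pos: [0.4641, -0.2539, 0.1917]
ee_rot: [-3.141, -0.001, 1.71]
ft_force: [0.1, -0.1, -0.1]
grip_width: 0.0852
grasp_force: 0.0
```

Request:
jog_arm:
  deltas:
    - [-0.75,-0.9,0.01,0]
    - [0,0,0,0]
    - [0,0,0,0]

```text
t: 32.17
tcp_pos: [0.4416, -0.2795, 0.1918]
ee_rot: [-3.142, -0.001, 1.709]
ft_force: [-0.3, -1.1, 0.4]
grip_width: 0.0855
grasp_force: 0.0
```

Run:
```python
from h import *
c=wrist();P=cloud(c);im=c["img"][...,::-1]
for z in(.082,.042):
    try:print(z,rect(c,(.38,.5,-.34,-.22),z,anyc,P))
    except Exception as e:print(e)
K=c["camera_matrix"];q=c["R"]@np.array([.4405,-.28,.06])+c["t"];q=K@q/q[2];print(q)
x,y=int(q[0]),int(q[1]);x0,y0=max(0,x-60),max(0,y-60)
cv2.imwrite("pics/w9.png",cv2.resize(im[y0:y0+120,x0:x0+120],(600,600),interpolation=cv2.INTER_NEAREST))
plan(440.5,-280,100,97.9)
```

```text
0.082 {'n': 149, 'c': array([ 439.7, -281.7]), 'mean': array([ 439.6, -281. ]), 'size': array([11.4, 10.9]), 'long': np.float32(56.3), 'z': np.float64(0.0817)}
0.042 {'n': 1371, 'c': array([ 439.8, -281.5]), 'mean': array([ 439.6, -278.9]), 'size': array([46.6, 47. ]), 'long': np.float32(141.2), 'z': np.float64(0.043)}
[254.49483023 191.69469643   1.        ]
pos [ 441.9 -279.4  191.9] 98.0 t 32.23 k 4 F [-0.  -1.   0.2] w 85.5
[[-0.003, -0.012, 0.766, 0.002], [-0.003, -0.012, 0.766, 0.002], [-0.003, -0.012, 0.766, 0.002], [-0.003, -0.012, 0.766, 0.002]]
```

View pics/w9.png

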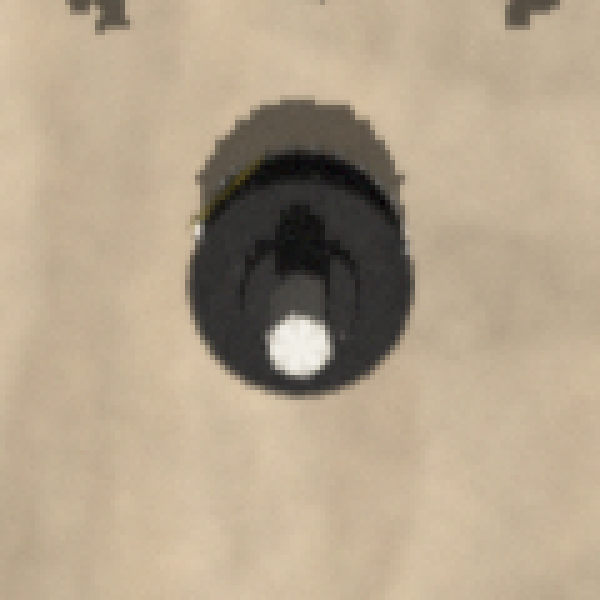

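The saw is upright with its shank top at (299,347) in the crop, world (439.7, −281.5). The shank looks round, and the yellow label faces about 135°, so I'll grip with the jaws squared to that.

Run:
```python
from h import *
plan(439.7,-281.5,130,135)
```

```text
pos [ 441.9 -279.4  191.9] 98.0 t 32.23 k 7 F [-0.  -1.   0.2] w 85.5
[[-0.009, -0.012, 0.295, -0.882], [-0.007, -0.012, 0.295, -0.882], [-0.006, -0.013, 0.295, -0.882], [-0.005, -0.014, 0.295, -0.882], [-0.004, -0.014, 0.295, -0.882]]
[[-0.002, -0.014, 0.295, -0.882], [-0.001, -0.014, 0.295, -0.882]]
```

Request:
jog_arm:
  deltas:
    - [-0.01,-0.01,0.3,-0.88]
    - [-0.01,-0.01,0.3,-0.88]
    - [-0.01,-0.01,0.3,-0.88]
    - [-0.01,-0.01,0.3,-0.88]
    - [0,-0.02,0.3,-0.88]

```text
t: 32.85
tcp_pos: [0.441, -0.281, 0.1468]
ee_rot: [3.141, -0.0, 2.175]
ft_force: [0.3, -1.0, 0.2]
grip_width: 0.0852
grasp_force: 0.0
```

Request:
jog_arm:
  deltas:
    - [0,-0.02,0.3,-0.88]
    - [0,-0.01,0.3,-0.88]
    - [0,0,0,0]
    - [0,0,0,0]

```text
t: 33.35
tcp_pos: [0.44, -0.2822, 0.1294]
ee_rot: [3.141, 0.0, 2.354]
ft_force: [0.4, 0.5, 0.3]
grip_width: 0.0855
grasp_force: 0.0
```

Run:
```python
from h import *
c=wrist();P=cloud(c)
for z in(.082,.042):
    try:print(z,rect(c,(.38,.5,-.34,-.22),z,anyc,P))
    except Exception as e:print(e)
plan(439.7,-281.5,58,135)
```

```text
0.082 {'n': 262, 'c': array([ 439.5, -281.8]), 'mean': array([ 439.1, -281.2]), 'size': array([11.1, 11.8]), 'long': np.float32(172.0), 'z': np.float64(0.0815)}
0.042 {'n': 2077, 'c': array([ 439.7, -281.6]), 'mean': array([ 436.9, -279. ]), 'size': array([47. , 47.3]), 'long': np.float32(157.6), 'z': np.float64(0.043)}
pos [ 440.  -282.4  129.6] 134.8 t 33.4 k 3 F [ 0.3 -0.  -0.3] w 85.3
[[0.009, 0.005, 0.796, -0.008], [0.009, 0.005, 0.796, -0.008], [0.009, 0.005, 0.796, -0.008]]
```

Request:
jog_arm:
  deltas:
    - [0.01,0,0.8,0]
    - [0.01,0,0.8,0]
    - [0,0,0.5,0]
    - [0,0,0.3,0]
    - [0,0,0,0]

```text
t: 34.02
tcp_pos: [0.4388, -0.2821, 0.0568]
ee_rot: [-3.141, -0.001, 2.354]
ft_force: [0.8, -0.6, -0.1]
grip_width: 0.0857
grasp_force: 0.0
```

Request:
jog_arm:
  deltas:
    - [0,0,0,0]
    - [0,0,0,0]

```text
t: 34.28
tcp_pos: [0.4395, -0.2827, 0.058]
ee_rot: [3.141, 0.002, 2.354]
ft_force: [-0.1, 0.4, 0.8]
grip_width: 0.0854
grasp_force: 0.0
```

Request:
jog_arm:
  deltas:
    - [0,0,0,0]
    - [0,0,0,0]
    - [0,0,0,0]
    - [0,0,0,0]
    - [0,0,0,0]
  hand: 1
  force: 60

```text
t: 34.9
tcp_pos: [0.4389, -0.2822, 0.0571]
ee_rot: [3.142, -0.0, 2.354]
ft_force: [0.1, 0.2, 0.3]
grip_width: 0.0097
grasp_force: 58.4
```

Request:
jog_arm:
  deltas:
    - [0,0,0,0]
    - [0,0,0,0]

```text
t: 35.15
tcp_pos: [0.4389, -0.2822, 0.0571]
ee_rot: [-3.142, -0.0, 2.354]
ft_force: [-0.1, 0.2, -0.5]
grip_width: 0.0097
grasp_force: 58.4
```

Request:
jog_arm:
  deltas:
    - [0,0,-0.5,0]
    - [0,0,-0.8,0]
    - [0,0,-1,0]
    - [0,0,-0.9,0]
    - [0,0,-0.5,0]

```text
t: 35.78
tcp_pos: [0.4397, -0.2828, 0.1707]
ee_rot: [3.141, 0.003, 2.354]
ft_force: [-0.5, 0.3, -1.3]
grip_width: 0.0098
grasp_force: 58.4
```

Run:
```python
from h import *
s=read_state();print(s["grip_width"],s["grasp_force"])
c=read_camera("scene");cv2.imwrite("pics/s2.png",c["img"][90:290,180:440,::-1].repeat(3,0).repeat(3,1))
plan(571.7,-39.8,185,135)
```

```text
0.009839109018873648 58.39422910474241
pos [ 440.4 -283.3  172.1] 134.9 t 35.83 k 9 F [-0.3  0.2  0.7] w 10.0
[[0.296, 0.981, -0.048, -0.002], [0.296, 0.981, -0.048, -0.002], [0.296, 0.981, -0.048, -0.002], [0.295, 0.981, -0.048, -0.002], [0.295, 0.981, -0.048, -0.002]]
[[0.295, 0.981, -0.048, -0.002], [0.295, 0.981, -0.048, -0.002], [0.294, 0.981, -0.048, -0.002], [0.294, 0.981, -0.048, -0.002]]
```

View pics/s2.png

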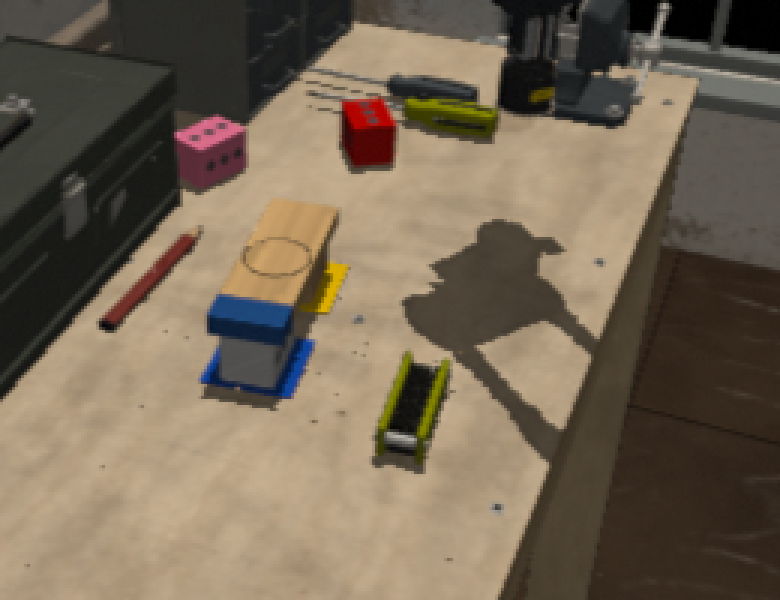

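The scene view shows the board flat on both blocks, with the saw held upright at (527,80). Moving over the ring.

Request:
jog_arm:
  deltas:
    - [0.3,0.98,-0.05,0]
    - [0.3,0.98,-0.05,0]
    - [0.3,0.98,-0.05,0]
    - [0.3,0.98,-0.05,0]
    - [0.3,0.98,-0.05,0]

```text
t: 36.45
tcp_pos: [0.5111, -0.1455, 0.1748]
ee_rot: [-3.141, -0.001, 2.354]
ft_force: [0.6, 0.2, -1.5]
grip_width: 0.01
grasp_force: 58.6
```

Request:
jog_arm:
  deltas:
    - [0.3,0.98,-0.05,0]
    - [0.3,0.98,-0.05,0]
    - [0.29,0.98,-0.05,0]
    - [0.29,0.98,-0.05,0]
    - [0,0,0,0]

```text
t: 37.08
tcp_pos: [0.57, -0.0368, 0.1809]
ee_rot: [-3.141, -0.001, 2.357]
ft_force: [-1.0, -0.8, -2.0]
grip_width: 0.0099
grasp_force: 58.8
```

Request:
jog_arm:
  deltas:
    - [0,0,0.5,0]
    - [0,0,0.5,0]
    - [0,0,0.3,0]
    - [0,0,0,0]
    - [0,0,0,0]

```text
t: 37.7
tcp_pos: [0.5699, -0.0389, 0.1429]
ee_rot: [3.141, 0.0, 2.354]
ft_force: [0.2, 0.3, -1.2]
grip_width: 0.0096
grasp_force: 58.8
```

Run:
```python
from h import *
c=wrist();cv2.imwrite("pics/w10.png",c["img"][...,::-1]);P=cloud(c)
s=read_state();tz=s["tcp_pos"][2];print(s["tcp_pos"])
for z in (tz-.0155,tz-.0571+.001):
    pass
zc=tz-.0571
m=(P[...,2]>zc)&(P[...,2]<zc+.046)&(abs(P[...,0]-.5717)<.035)&(abs(P[...,1]+.04)<.035)
q=P[m];print(m.sum(),q.min(0),q.max(0))
plan(571.7,-40,128,135)
```

```text
[ 0.57017771 -0.03879487  0.14325226]
3152 [ 0.54484384 -0.05904809  0.08644309] [ 0.59047416 -0.01416228  0.13211821]
pos [570.2 -38.8 143.3] 134.9 t 37.75 k 1 F [-0.1 -0.1 -1.3] w 9.8
[[-0.064, 0.008, 0.508, -0.024]]
```

View pics/w10.png

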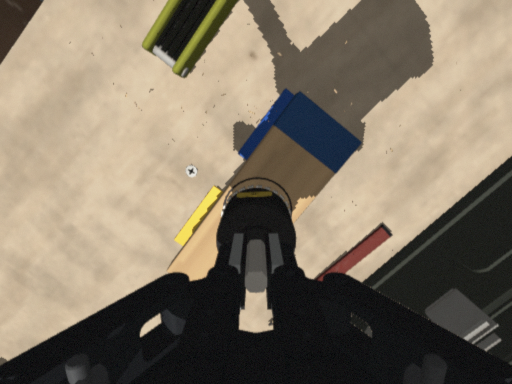

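The saw hangs upright over the ring, whose far arc shows at (258,179). Lowering close, then checking the arc against the cup.

Request:
jog_arm:
  deltas:
    - [-0.06,0.02,0.3,0]
    - [0,0,0.25,0]
    - [0,0,0,0]
    - [0,0,0,0]
    - [0,0,0,0]

```text
t: 38.38
tcp_pos: [0.5716, -0.0394, 0.1264]
ee_rot: [3.141, 0.0, 2.354]
ft_force: [0.6, -0.3, -1.6]
grip_width: 0.0103
grasp_force: 58.8
```

Run:
```python
from h import *
c=wrist();cv2.imwrite("pics/w11.png",cv2.resize(c["img"][130:250,190:330,::-1],None,fx=5,fy=5,interpolation=cv2.INTER_NEAREST));P=cloud(c)
s=read_state();print(s["tcp_pos"],s["ft_force"])
m=(P[...,2]>.075)&(P[...,2]<.115)&(abs(P[...,0]-.5717)<.035)&(abs(P[...,1]+.04)<.035)
q=P[m][:,:2]*1000;print("cup",q.min(0),q.max(0))
# circle fit of cup side wall
m2=m&(P[...,2]<.1)&(P[...,2]>.078);q=P[m2][:,:2]*1000
A=np.c_[2*q,np.ones(len(q))];x=np.linalg.lstsq(A,(q**2).sum(1),rcond=None)[0];print("wall fit",x[:2],np.sqrt(x[2]+x[:2]@x[:2]),len(q))
```

```text
[ 0.57167861 -0.03939117  0.12650422] [-0.45243855 -0.05351975 -1.08438706]
cup [546.46350987 -59.48494273] [592.13515149 -15.55958769]
wall fit [570.20817836 -38.5802424 ] 22.381292151196064 533
```

View pics/w11.png

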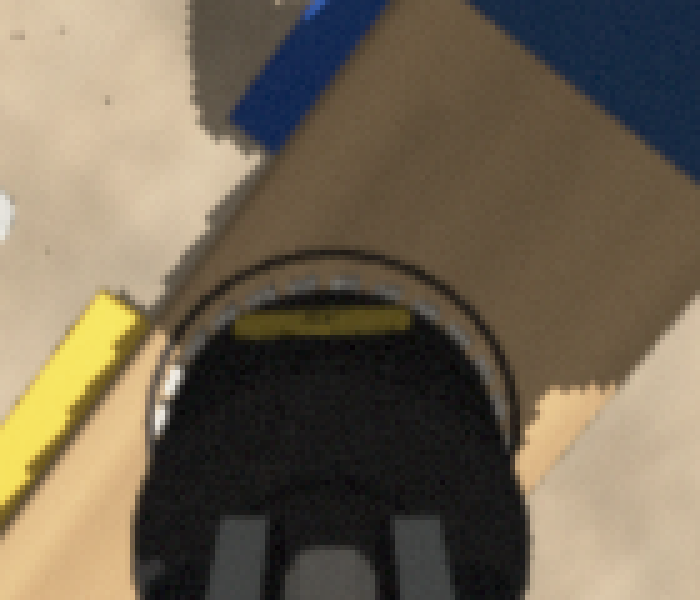

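The ring's arc shows outside the teeth (top (332,253), sides (150,430) and (517,430)), and the saw looks slightly forward or right. Computing the ring centre from arc points.

Run:
```python
from h import *
from scipy.optimize import least_squares
c=wrist();s=read_state()
g=c["img"].max(-1).astype(float)
q=np.array([w(c,190+a/5-.5,130+b/5-.5,.0655)[:2]*1000 for a,b in((332,253),(270,268),(222,297),(182,342),(155,405),(400,268),(448,298),(488,343),(513,400))])
t=np.array([w(c,190+a/5-.5,130+b/5-.5,.0695)[:2]*1000 for a,b in((298,283),(340,281),(385,290),(262,297),(425,308),(172,380),(160,415),(455,330))])
for n,p in(("ring",q),("teeth",t)):
    r=least_squares(lambda k:np.hypot(p[:,0]-k[0],p[:,1]-k[1])-k[2],[571,-40,27]);print(n,r.x.round(1),np.abs(r.fun).max().round(2))
    f=27.3 if n=="ring" else 24.5
    print(least_squares(lambda k:np.hypot(p[:,0]-k[0],p[:,1]-k[1])-f,[571,-40]).x.round(1))
print(s["tcp_pos"])
```

```text
ring [572.1 -39.5  26.5] 0.58
[572.8 -40.2]
teeth [572.8 -40.8  25.3] 0.25
[571.9 -40.4]
[ 0.57163729 -0.03940911  0.12649219]
```

Ring and teeth centres agree within 1 mm, so I'm setting it down.

Request:
jog_arm:
  deltas:
    - [0,0,0.06,0]
    - [0,0,0.06,0]
    - [0,0,0,0]
    - [0,0,0,0]

```text
t: 38.98
tcp_pos: [0.5714, -0.0394, 0.1225]
ee_rot: [-3.141, -0.0, 2.354]
ft_force: [0.6, 0.4, -2.1]
grip_width: 0.0103
grasp_force: 58.8
```

Request:
jog_arm:
  deltas:
    - [0,0,0.05,0]
    - [0,0,0,0]

```text
t: 39.22
tcp_pos: [0.5717, -0.0394, 0.1221]
ee_rot: [3.141, 0.0, 2.354]
ft_force: [-3.2, 0.2, 5.4]
grip_width: 0.0098
grasp_force: 59.4
```

Request:
jog_arm:
  deltas:
    - [0,0,0,0]
    - [0,0,0,0]
    - [0,0,0,0]
    - [0,0,0,0]
    - [0,0,0,0]
  hand: -1

```text
t: 39.85
tcp_pos: [0.5714, -0.0394, 0.121]
ee_rot: [-3.142, -0.0, 2.354]
ft_force: [0.6, 0.8, 0.4]
grip_width: 0.0856
grasp_force: 0.0
```

Request:
jog_arm:
  deltas:
    - [0,0,-0.3,0]
    - [0,0,-0.8,0]
    - [0,0,-0.9,0]
    - [0,0,-0.9,0]
    - [0,0,-0.5,0]

```text
t: 40.48
tcp_pos: [0.5724, -0.0395, 0.2256]
ee_rot: [3.14, 0.003, 2.354]
ft_force: [0.8, 0.7, -0.6]
grip_width: 0.0854
grasp_force: 0.0
```

Request:
jog_arm:
  deltas:
    - [-0.9,-0.9,-0.3,0]
    - [-0.9,-0.9,0,0]
    - [-0.9,-0.9,0,0]
    - [-0.5,-0.9,0,0]
    - [0,0,0,0]

```text
t: 41.1
tcp_pos: [0.5619, -0.1854, 0.2318]
ee_rot: [-3.141, -0.001, 2.351]
ft_force: [0.1, -0.2, -1.0]
grip_width: 0.0854
grasp_force: 0.0
```

Run:
```python
from h import *
s=read_state();print(s["tcp_pos"],s["t"])
c=read_camera("top");P=cloud(c)
for n,a in dict(cup=((.53,.62,-.09,.01),.107,anyc),shank=((.53,.62,-.09,.01),.147,anyc),board=((.45,.7,-.16,.09),.065,anyc)).items():
    try:print(n,rect(c,*a))
    except Exception as e:print(n,e)
c2=read_camera("scene")
a=c["img"][150:260,195:325,::-1];b=c2["img"][140:270,200:360,::-1]
A=cv2.resize(a,(390,330),interpolation=2);B=cv2.resize(b,(406,330),interpolation=2)
cv2.imwrite("pics/fin.png",np.hstack([A,B]))
```

```text
[ 0.56188114 -0.18543303  0.23179593] 41.1
cup {'n': 200, 'c': array([572.1, -39. ]), 'mean': array([572. , -38.5]), 'size': array([45.7, 43. ]), 'long': np.float32(2.0), 'z': np.float64(0.1074)}
shank {'n': 14, 'c': array([572.5, -37.8]), 'mean': array([572.5, -38.4]), 'size': array([8.4, 8.2]), 'long': np.float32(2.3), 'z': np.float64(0.1474)}
board {'n': 999, 'c': array([572.5, -38.3]), 'mean': array([571.4, -37.6]), 'size': array([ 60.5, 180.1]), 'long': np.float32(98.0), 'z': np.float64(0.0652)}
```

View pics/fin.png

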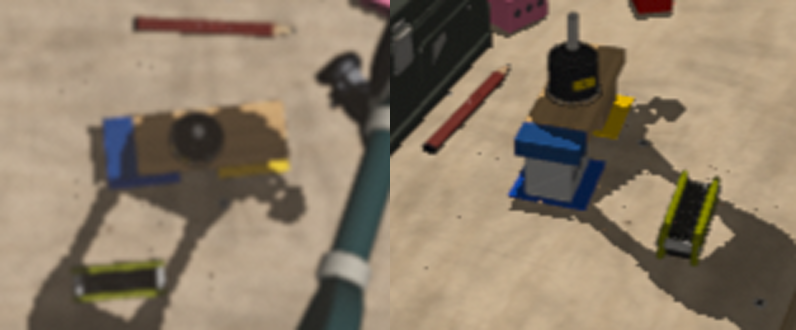

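The saw stands upright in the ring. Its cup centre is (572.1, −39.0) against a board centre of (572.5, −38.3), the board is level, and the hex keys and pencil are untouched.

```bash
python3 -c "
from plant import hand_in;print(hand_in())"
```

```text
the job is handed in; nothing more can be done
None
```

The job is handed in at about 41 s: both blocks sit centred on their mats, the board lies flat and centred across them with its blue end over the blue mat, and the hole saw stands upright within about 1 mm of the ring's centre.

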